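Park the tube carrier in the third lane

ROBOT

A 7-joint arm with a two-finger parallel gripper is mounted at the origin on the work surface. World frame = base frame: x ahead of the robot, y to its left, z up, the work surface at z = 0. Lengths are in m, angles in rad, forces in N, time in s.
With the tool pointing down it reaches from about 0.425 to 0.875 m from the base axis. Payload 8.4 kg.
Tool frame: the origin (TCP) lies on the front face of the gripper's body, between the roots of the fingers; the fingertips stand 73 mm ahead of it and the grasp point (between the pads) lies 54 mm ahead of it; z points along the fingers, y is the line along which they close (so a half turn about z gives the same grasp; the last joint's range is limited). The gripper opens to 85 mm and grips with 20 to 120 N. Pads are 22 mm wide; open, the fingers measure 114 mm over their backs; the gripper's body (76 mm by 85 mm) begins 54 mm behind the grasp point. The pads swing forward as they close: fully open they stand 13 mm farther back than shut.
Start: joints at [1.14, 0.333, 0.04, 1.465, -0.013, 1.343, -0.059], TCP at [0.212, -0.615, 0.304] pointing down, gripper open.
Joint ranges: [-2.58, 2.58], [-0.38, 2.09], [-1.3, 1.39], [0.25, 2.4], [-1.5, 4.64], [0.08, 2.09], [-2.65, 2.65]. Speed limits (rad/s): [2.22, 2.22, 2.79, 2.79, 3.14, 3.14, 3.14].

INTERFACE

Orientations are given as a unit quaternion [w, x, y, z].
In Python, from rig import get_obs, read_camera, sign_off, recognise, outline_of, pinpoint gives the robot as it stands.
- The arm moves only by the tool jog_arm, never from a script. Its argument "steps" is a list of rows, each a list of 7 numbers: the opening, from 0 (shut) to 1 (fully open), then the shift along the tool's x, y, z scaled (see below), then the turn, a rotation vector about the tool's x, y, z scaled (see below). In form: [[hand, dx, dy, dz, rx, ry, rz], ...]. A call has 1 to 10 rows; each row is the pose to reach, as a shift and turn from the pose commanded when the call began, along the tool's axes at that moment; what a row does not reach only later rows make up. The controller multiplies each number of a shift by 120 mm and each number of a turn by 45 degrees. A row lasts 1/10 s, in which the tool goes at most 50 mm and 8.59 degrees, less where a joint would pass 70% of its speed; a pose out of reach is approached as far as the arm can. A call with a number of a shift or a turn outside -1 to 1 is refused whole. A call with a gripper value outside its range is refused whole. The fingers move at their own pace and stop on an object; "force" is the grip in N (left out, the last holds). Time passes only in rows, so rows that repeat a pose let the fingers close. It gives the time, the measured TCP pose, the force, the opening and the grip force at its end, in the units of the state.
- get_obs(): the state, without advancing time (a new reading comes with each control period).
- read_camera(name): name is "scene" or "top"; returns a dict with "image" (420x560x3 uint8, blue, green, red), "fov_y" (degrees; the focal length in pixels is half the picture's height over the tangent of half this angle, whatever the lens; pixels are square), "cx", "cy" (the principal point, pixels), "rvec" (rotation vector, rad) and "tvec" (3), from world to camera coordinates, as OpenCV has them. Camera axes: x right, y down, z forward; pixel columns grow to the right and rows downward; lengths in m; the calibration is good to about 2 mm. A picture is of the moment at which its call begins. There is no depth.
- sign_off(): hands the job in; it is judged then, once.
Trained networks look in the newest picture that a camera, given by its name, has taken for a name from the list of things; names that differ only in an ending like _2 or _b are one class to them, and where a whole thing is asked for, a point or a joint stands for the part that bears it (a point fixed in the world has none). Each returns a list of dicts, best first, with "confidence" (0 to 1); they miss things now and then, are a little off and sometimes report something else, mostly with a low value. They report only what shows in the picture. A call takes as long as a camera call. They do not tell look-alikes from the thing itself.
- recognise(camera, name): "centre" ([column, row] in pixels, amid what is visible of it).
- outline_of(camera, name): "mask" (420x560 bool, what is visible of it) and "centre" ([column, row] in pixels, amid what is visible of it).
- pinpoint(camera, name): "centre" ([column, row] in pixels: a listed point, or the origin of a listed thing).
The state is a dict: "time": time; "joint_pos": joint angles; "joint_velocities": joint speeds; "tau": joint torques, N m; "tcp_pos": TCP position; "tool_rot": TCP orientation; "force": force on the tool from outside, world axes, zero at the start; "wrist_torque": the same for the moment, N m; "finger_gap": finger opening in m; "finger_force": force on a finger pad.
Only numpy, scipy, OpenCV 4.12 (cv2) and the standard library are available. Lean on these libraries where they do the work, as an engineer would, in place of code of your own. Each camera call takes 0.05 s, during which the arm holds its last target. There are 200 camera calls.

TASK

From the end of the green tray where the tall round post stands, run a fingertip along the rail on top of its back wall to count the lanes, touching the white inserts of the first, second and third lane in turn and none farther along (an occupied lane counts too). Then push the white tube carrier that stands in front of the tray fully home into that third lane, upright against the back wall. Only push it, never lift it or tip it over, and leave the parked carrier and everything else where they are.

Things in the scene. Friction and masses are not known exactly. Their poses are not given: they have to be found in the camera images.
- tray: green tray fixed to the bench: 7 lanes open above and towards the robot, floor is the bench. Origin: on the bench, mid 4th lane; x points along the lanes away from the robot, y across. Lane centres y = 132, 88, 44, 0, -44, -88, -132 mm, 38 mm wide; dividers 6 mm thick, 32 mm high, noses at x = -29 mm. Back wall x = 26 to 44 mm; its flat top, the rail, is 65 mm high, 372 mm long
- pad1: white flat insert of the rail at the lane with tray y = +132 mm, centred at tray x = 35 mm; 22 mm along the rail, 18 mm deep, flush with the rail top, green rail between inserts. Origin: centre of its top face, 65 mm above the bench. Touching the rail at this lane means touching this insert
- pad2: white flat insert of the rail at the lane with tray y = +88 mm, centred at tray x = 35 mm; 22 mm along the rail, 18 mm deep, flush with the rail top, green rail between inserts. Origin: centre of its top face, 65 mm above the bench. Touching the rail at this lane means touching this insert
- pad3: white flat insert of the rail at the lane with tray y = +44 mm, centred at tray x = 35 mm; 22 mm along the rail, 18 mm deep, flush with the rail top, green rail between inserts. Origin: centre of its top face, 65 mm above the bench. Touching the rail at this lane means touching this insert
- pad4: white flat insert of the rail at the lane with tray y = +0 mm, centred at tray x = 35 mm; 22 mm along the rail, 18 mm deep, flush with the rail top, green rail between inserts. Origin: centre of its top face, 65 mm above the bench. Touching the rail at this lane means touching this insert
- pad5: white flat insert of the rail at the lane with tray y = -44 mm, centred at tray x = 35 mm; 22 mm along the rail, 18 mm deep, flush with the rail top, green rail between inserts. Origin: centre of its top face, 65 mm above the bench. Touching the rail at this lane means touching this insert
- pad6: white flat insert of the rail at the lane with tray y = -88 mm, centred at tray x = 35 mm; 22 mm along the rail, 18 mm deep, flush with the rail top, green rail between inserts. Origin: centre of its top face, 65 mm above the bench. Touching the rail at this lane means touching this insert
- pad7: white flat insert of the rail at the lane with tray y = -132 mm, centred at tray x = 35 mm; 22 mm along the rail, 18 mm deep, flush with the rail top, green rail between inserts. Origin: centre of its top face, 65 mm above the bench. Touching the rail at this lane means touching this insert
- tall_post: green round post, 28 mm diameter, 100 mm high, fixed at one end of the rail (tray x = 35 mm, y = +180 or -180 mm; the end differs from run to run). Lanes are counted from this end: the nearest, 48 mm away between centres along the rail, is the first. Origin: centre of its foot on the bench
- low_post: green square post, 18 x 18 mm, 66 mm high, fixed at the other end of the rail. Origin: centre of its foot
- carrier: the carrier to push: loose white block in front of the tray, 60 (x) x 28 (y) x 34 mm high, with five capped microtubes fixed in a row, 10 mm wide, tops at 54 mm. 0.08 to 0.17 kg, friction about 1: push low, tips some 10 mm above the bench, or it may tip. Origin: centre of its underside. Either end may go first. Home: origin at tray x = -4 mm, near end 5 mm out beyond the divider noses
- parked: another carrier, the same in shape, standing loose and home in the middle (4th) lane; it stays there. Origin: centre of its underside
- reagent: bystander: amber bottle, 48 mm diameter, 110 mm high, left of the work; origin: centre of its underside
- cup: bystander: clear cup, 72 mm diameter, 75 mm high; origin: centre of its underside
- tip_box: bystander: white box with blue lid, 75 x 110 x 57 mm; origin: centre of its underside
- timer: bystander: flat white timer, 60 x 75 x 22 mm; origin: centre of its underside
- marker: bystander: black marker pen lying behind the tray, 130 mm long (x), 13 mm thick; origin: centre of its underside
- jar: bystander: small white jar with blue lid behind the tray, 44 mm diameter, 50 mm high; origin: centre of its underside
Things that resemble listed ones, but are neither listed nor needed, are in the scene too. Leave any black or blue look-alike of the carrier alone.

How it is judged:
On the way, in this order (a step that is already met when the one before it is completed fails the run):
1. a fingertip touches the rail at lane 1 counted from the tall post (((y of tall_post in the frame of tray above 0 m and contact force between the fingers and pad1 above 0.3 N) or (y of tall_post in the frame of tray below 0 m and contact force between the fingers and pad7 above 0.3 N))).
2. a fingertip touches the rail at lane 2 counted from the tall post (((y of tall_post in the frame of tray above 0 m and contact force between the fingers and pad2 above 0.3 N) or (y of tall_post in the frame of tray below 0 m and contact force between the fingers and pad6 above 0.3 N))).
3. a fingertip touches the rail at lane 3 counted from the tall post (((y of tall_post in the frame of tray above 0 m and contact force between the fingers and pad3 above 0.3 N) or (y of tall_post in the frame of tray below 0 m and contact force between the fingers and pad5 above 0.3 N))).
4. the carrier is pushed home into the third lane (x of carrier in the frame of tray above -0.01 m and angle between carrier's own z axis and vertical below 0.1 rad and ((y of tall_post in the frame of tray above 0 m and y of carrier in the frame of tray between 0.033 and 0.055 m) or (y of tall_post in the frame of tray below 0 m and y of carrier in the frame of tray between -0.055 and -0.033 m))), for 0.2 s.
At the end, for the whole second after the job is handed in: the carrier stands upright (within 0.1 rad) on the bench at rest in the third lane counted from the tall post (its centre within 11 mm of the lane's middle), fully home: its end within 6 mm of the back wall (all of step 4 and linear speed of carrier below 0.01 m/s and height (world z) of carrier below 0.004 m); the robot touches nothing.
It fails at once if the rail is touched beyond the third lane ((y of tall_post in the frame of tray above 0 m and (contact force between the fingers and pad4 above 0.3 N or contact force between the fingers and pad5 above 0.3 N or contact force between the fingers and pad6 above 0.3 N or contact force between the fingers and pad7 above 0.3 N)) or (y of tall_post in the frame of tray below 0 m and (contact force between the fingers and pad4 above 0.3 N or contact force between the fingers and pad3 above 0.3 N or contact force between the fingers and pad2 above 0.3 N or contact force between the fingers and pad1 above 0.3 N))).
It fails at once if the carrier is lifted (height (world z) of carrier above 0.015 m).
It fails at once if the carrier is tipped over (angle between carrier's own z axis and vertical above 0.6 rad).
It fails at once if the parked carrier is displaced by more than 10 mm or lifted (distance of parked from where it was at the start of the episode above 0.01 m or angle between parked's own z axis and vertical above 0.4 rad).
It fails at once if a bystander is displaced by more than 20 mm or knocked over (distance of any of reagent, cup, tip_box, timer, marker, jar from where it was at the start of the episode above 0.02 m or angle between any of reagent, cup, tip_box, timer, marker, jar's own z axis and vertical above 0.4 rad).
It also fails if it takes over 72 s, if anything falls off the work surface, if the arm or the gripper's body presses on something with over 40 N, if the wrist force passes 120 N, or if a joint passes its speed limit or range.

## Working session

There is one attempt and no reset: what is moved stays moved. The work goes in short steps, Python scripts to look and compute and a tool call to move; the robot and the scene stay as the last step left them, time stands still between calls to the robot, and variables do not carry over. Pictures are saved under pics/ and viewed, at most 10 in all, crops included, and the job is handed in when it is done.

Besides the shell and the picture viewer there is one more tool, called as a command line: name --pt "numbers of a row" for each row, then --argument value for the rest. jog_arm: Moves the arm, as the interface text tells. Shifts and turns lie within -1 to 1; 1 stands for 120 mm of shift or 45 degrees of turn. Its arguments: {"type":"object","properties":{"steps":{"type":"array","items":{"type":"array","items":{"type":"number","minimum":-1,"maximum":1}}},"force":{"type":"number"}},"required":["steps"]}

```bash
mkdir -p pics; cat > h.py <<'E'
import numpy as np, cv2
from rig import *
def cam(n):
    c=read_camera(n); h=c["image"].shape[0]; f=h/2/np.tan(np.radians(c["fov_y"])/2)
    c["K"]=np.array([[f,0,c["cx"]],[0,f,c["cy"]],[0,0,1.]]); c["R"]=cv2.Rodrigues(np.array(c["rvec"],float))[0]; c["t"]=np.array(c["tvec"],float).ravel(); return c
def onz(c,px,z):
    d=c["R"].T@np.linalg.inv(c["K"])@np.array([px[0],px[1],1.]); o=-c["R"].T@c["t"]
    return o+d*(z-o[2])/d[2]
def proj(c,P): return cv2.projectPoints(np.array(P,float).reshape(-1,1,3),np.array(c["rvec"],float),c["t"],c["K"],None)[0].reshape(-1,2)
E
python3 - <<'E'
from h import *
print({k:np.round(v,3) for k,v in get_obs().items()})
for n in ("scene","top"):
    c=cam(n); cv2.imwrite(f"pics/{n}0.png",c["image"]); print(n,c["fov_y"],c["cx"],c["cy"],-c["R"].T@c["t"])
    for o,z in (("tray",0),("tall_post",0),("low_post",0),("carrier",0),("parked",0),("pad1",.065),("pad7",.065)):
        for r in pinpoint(n,o)[:4]: print(n,o,round(r["confidence"],2),np.round(r["centre"],1),np.round(onz(c,r["centre"],z),4))
E
```

```text
{'time': np.float64(0.0), 'joint_pos': array([ 1.14 ,  0.334,  0.04 ,  1.466, -0.013,  1.343, -0.059]), 'joint_velocities': array([-0.001,  0.002, -0.   , -0.001,  0.001, -0.   ,  0.   ]), 'tau': array([-1.0000e-03, -6.5855e+01,  1.3650e+00, -4.0556e+01,  1.7000e-02,
        1.3000e-02, -0.0000e+00]), 'tcp_pos': array([ 0.212, -0.614,  0.303]), 'tool_rot': array([-0.001,  0.986,  0.165, -0.   ]), 'force': array([0.873, 0.405, 0.24 ]), 'wrist_torque': array([ 0.014, -0.001, -0.002]), 'finger_force': np.float64(0.0), 'finger_gap': np.float64(0.086)}
scene 57.00897146812753 277.6824823264647 205.8651465163857 [ 1.19211716 -0.14187393  0.56686083]
scene tray 0.36 [311.2 235.7] [0.5783 0.0351 0.    ]
scene tall_post 0.6 [197.3 284.7] [ 0.6695 -0.2141  0.    ]
scene tall_post 0.31 [110.7 275.4] [ 0.6098 -0.383   0.    ]
scene low_post 0.54 [308.6 238. ] [0.5844 0.0277 0.    ]
scene low_post 0.48 [366.3 247.9] [0.6398 0.1386 0.    ]
scene carrier 0.88 [258.3 183.8] [ 0.3513 -0.0489  0.    ]
scene carrier 0.67 [294.6 188.2] [0.3917 0.0396 0.    ]
scene carrier 0.65 [329.4 214.6] [0.5153 0.09
[... 990 characters left out ...]
p carrier 0.85 [229.1 248.9] [0.5081 0.0937 0.    ]
top carrier 0.67 [253.2 301.2] [0.397  0.0403 0.    ]
top carrier 0.67 [293.8 327.4] [ 0.3433 -0.045   0.    ]
top parked 0.58 [291.6 201.4] [ 0.6123 -0.0426  0.    ]
top parked 0.51 [417.7 289. ] [ 0.4212 -0.3068  0.    ]
top pad1 0.65 [288.4 175.4] [ 0.6533 -0.0361  0.065 ]
top pad1 0.62 [349.9 166.6] [ 0.6709 -0.1635  0.065 ]
top pad1 0.59 [331.8 173.7] [ 0.656  -0.1258  0.065 ]
top pad1 0.51 [268.3 173.6] [0.6575 0.0055 0.065 ]
top pad7 0.65 [288.4 175.4] [ 0.6533 -0.0361  0.065 ]
top pad7 0.62 [349.9 166.6] [ 0.6709 -0.1635  0.065 ]
top pad7 0.59 [331.8 173.7] [ 0.656  -0.1258  0.065 ]
top pad7 0.51 [268.3 173.6] [0.6575 0.0055 0.065 ]
```

```bash
python3 -c "
import cv2
a=cv2.imread('pics/top0.png');cv2.imwrite('pics/top0z.png',cv2.resize(a[100:370,160:460],None,fx=2.2,fy=2.2,interpolation=2))"
```

```text
(no output)
```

View pics/scene0.png

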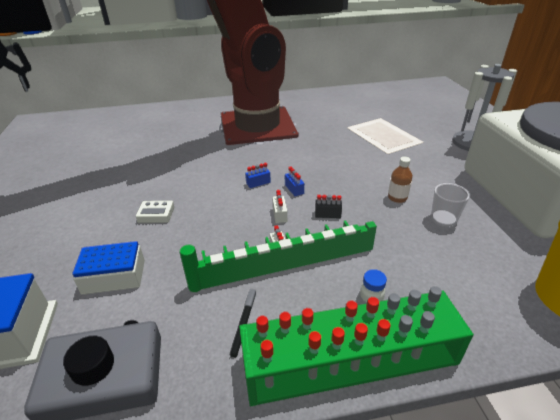

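View pics/top0z.png

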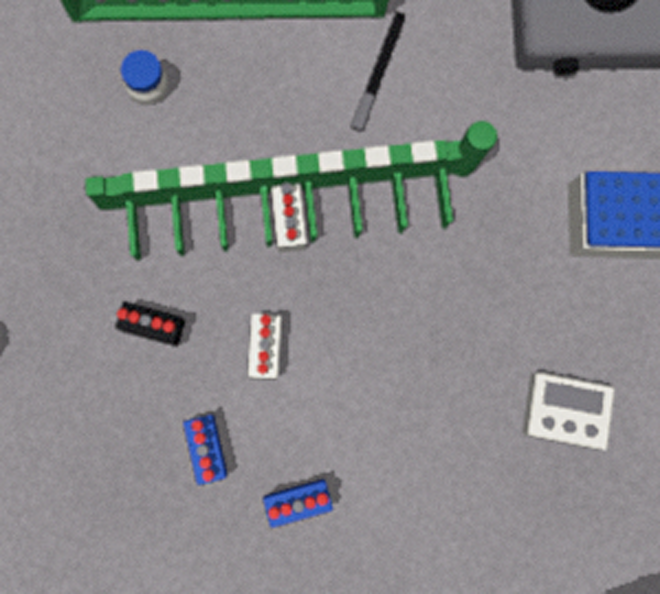

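The top view (2.2x zoom) shows the tall post at the right (480,140), so I count lanes from there. The pads are at (424,151), (377,157) and (331,161), with the parked carrier at the fourth. The white target carrier is at (265,345). The scene view agrees. Next I'll fit the poses precisely.

```bash
cat > fit.py <<'E'
from h import *
from scipy.optimize import least_squares
def whites(c):
    hsv=cv2.cvtColor(c["image"],cv2.COLOR_BGR2HSV); m=((hsv[...,1]<45)&(hsv[...,2]>185)).astype(np.uint8)
    n,l,s,ce=cv2.connectedComponentsWithStats(m,connectivity=4); return m,l,s,ce
def T(p,q):
    q=np.asarray(q,float); co,si=np.cos(p[2]),np.sin(p[2])
    return np.c_[p[0]+co*q[:,0]-si*q[:,1],p[1]+si*q[:,0]+co*q[:,1],q[:,2]]
def comps(c,zz,minA):
    m,l,s,ce=whites(c); return [(ce[i],onz(c,ce[i],zz),s[i,4]) for i in range(1,len(s)) if s[i,4]>=minA]
def block(p0,c,obj_mask):
    "fit carrier top outline: model mask of block projected"
    pass
E
python3 - <<'E'
from fit import *
p0=[.622,-.0424,np.arctan2(.1068+.025,1)]
cs={n:cam(n) for n in("scene","top")}
pads=np.array([[.035,y,.065] for y in np.arange(.132,-.14,-.044)])
# yaw guess from pads in top view
ym=np.array([-.0361-.0055,0])
yaw=np.arctan2((.6709-.6575),(.0055+.1635)); p0[2]=yaw
for it in range(1):
  obs={}
  for n,c in cs.items():
    pr=proj(c,T(p0,pads)); cc=comps(c,.065,20); obs[n]=[]
    for i,u in enumerate(pr):
        d=[np.linalg.norm(x[0]-u) for x in cc]; j=int(np.argmin(d)); obs[n].append((i,cc[j][0],d[j],cc[j][2]))
    print(n,[(i,np.round(x,1).tolist(),round(float(d),1),int(a)) for i,x,d,a in obs[n]])
  def res(p,names): return np.concatenate([((proj(cs[n],T(p,pads[[o[0]]]))[0]-o[1])) for n in names for o in obs[n] if o[2]<9])
  for names in (["top"],["scene"],["top","scene"]):
    r=least_squares(res,p0,args=(names,),loss="soft_l1"); print(names,np.round(r.x,4),np.round(np.sqrt(np.mean(r.fun**2)),2))
for n,c in cs.items():
    for k in ("carrier","parked"):
        for r in outline_of(n,k):
            m=r["mask"].astype(np.uint8)
            if m.sum()<10: continue
            w=(whites(c)[0]&m).sum()/m.sum()
            if w<.2: continue
            ct=max(cv2.findContours(m,0,2)[0],key=cv2.contourArea)
            rc=cv2.minAreaRect(ct); bp=cv2.boxPoints(rc)
            print(n,k,round(r["confidence"],2),round(float(w),2),np.round(r["centre"],1),[np.round(onz(c,q,.034),3)[:2].tolist() for q in bp])
E
```

```text
scene [(0, [348.7, 228.7], 0.9, 68), (1, [327.9, 233.2], 0.6, 70), (2, [306.7, 237.8], 0.4, 72), (3, [284.8, 242.2], 0.4, 79), (4, [262.5, 247.3], 0.4, 79), (5, [239.6, 252.2], 0.8, 85), (6, [216.2, 257.2], 1.0, 90)]
top [(0, [225.5, 181.5], 2.6, 89), (1, [247.0, 179.2], 2.1, 91), (2, [267.9, 177.1], 1.9, 91), (3, [288.9, 174.8], 1.6, 91), (4, [309.9, 172.7], 1.6, 90), (5, [331.1, 170.4], 1.4, 92), (6, [352.2, 168.2], 1.5, 91)]
['top'] [ 0.6196 -0.0407  0.0987] 0.13
['scene'] [ 0.6219 -0.0424  0.0972] 0.07
['top', 'scene'] [ 0.6204 -0.0416  0.099 ] 0.45
scene carrier 0.9 0.23 [279.9 211.8] [[0.444, -0.025], [0.451, 0.005], [0.557, -0.017], [0.552, -0.044]]
top carrier 0.59 0.52 [282.4 258. ] [[0.455, -0.001], [0.518, -0.004], [0.516, -0.032], [0.454, -0.029]]
top carrier 0.21 0.57 [417.6 288.6] [[0.404, -0.251], [0.462, -0.265], [0.447, -0.343], [0.39, -0.328]]
top parked 0.91 0.45 [292.5 199.7] [[0.645, -0.023], [0.646, -0.053], [0.578, -0.057], [0.577, -0.027]]
top parked 0.25 0.97 [310.7 175.4] [[0.674, -0.074], [0.674, -0.091], [0.658, -0.091], [0.658, -0.074]]
```

jog_arm --pt "0 0.3 -0.15 0 0 0 0.1" --pt "0 0.65 -0.3 0 0 0 0.2" --pt "0 0.96 -0.45 0 0 0 0.297" --pt "0 0.96 -0.45 0 0 0 0.297"

```text
time: 1.5
tcp_pos: [0.309, -0.5213, 0.3042]
tool_rot: [-0.001, 0.999, 0.053, 0.001]
force: [1.0, 0.5, -1.1]
finger_gap: 0.0284
finger_force: 0.0
```

```bash
cat > go.py <<'E'
import sys,numpy as np
from rig import get_obs
from scipy.spatial.transform import Rotation as Ro
P=np.array([.621,-.0415,.0985])
def rel(*tgts):
    o=get_obs(); q=o["tool_rot"]; R=Ro.from_quat([q[1],q[2],q[3],q[0]]); c,s=np.cos(P[2]),np.sin(P[2])
    A=np.array([[c,-s,0],[s,c,0],[0,0,1]]); p=np.array(o["tcp_pos"])
    want=np.column_stack([A@[1,0,0],-(A@[0,1,0]),[0,0,-1]])
    print("t",round(float(o["time"]),2),"tip in tray mm",np.round(1e3*(A.T@(p-[P[0],P[1],.073])),1),"F",np.round(A.T@np.array(o["force"]),2),"gap",round(float(o["finger_gap"]),4),"turn units",np.round((R.inv()*Ro.from_matrix(want)).as_rotvec()/np.radians(45),4))
    for t in tgts:
        w=A@(np.array(t)/1e3)+[P[0],P[1],.073]; print(t,"->",np.round(R.inv().apply(w-p)/.12,3))
if __name__=="__main__": rel(*[eval(a) for a in sys.argv[1:]])
E
python3 go.py "(35,-132,100)"
```

```text
t 1.5 tip in tray mm [-357.6 -446.8  231.2] F [ 1.04  0.42 -1.08] gap 0.0284 turn units [-0.0019 -0.0038  0.0083]
(35, -132, 100) -> [ 3.286 -2.6    1.107]
```

jog_arm --pt "0 0.3 -0.25 0 0 0 0.008" --pt "0 0.64 -0.53 0 0 0 0.008" --pt "0 0.96 -0.8 0 0 0 0.008"

```text
time: 1.8
tcp_pos: [0.4067, -0.4205, 0.3041]
tool_rot: [0.0, 0.999, 0.046, 0.0]
force: [0.5, -0.7, 0.8]
finger_gap: -0.0
finger_force: 0.0
```

jog_arm --pt "0 0.3 -0.25 0 0 0 0" --pt "0 0.64 -0.53 0 0 0 0" --pt "0 0.96 -0.8 0 0 0 0"

```text
time: 2.1
tcp_pos: [0.5107, -0.3163, 0.3042]
tool_rot: [0.0, 0.999, 0.046, 0.0]
force: [1.0, -0.4, 0.3]
finger_gap: 0.0001
finger_force: 0.0
```

jog_arm --pt "0 0.3 -0.25 0 0 0 0" --pt "0 0.64 -0.53 0 0 0 0" --pt "0 0.96 -0.8 0 0 0 0" --pt "0 0.96 -0.8 0 0 0 0"

```text
time: 2.5
tcp_pos: [0.6196, -0.2037, 0.3034]
tool_rot: [-0.002, 0.999, 0.051, 0.001]
force: [-0.5, 0.5, 0.9]
finger_gap: 0.0002
finger_force: 0.0
```

```bash
python3 go.py "(35,-132,85)"
```

```text
t 2.5 tip in tray mm [ -17.4 -161.2  230.4] F [-0.45  0.52  0.89] gap 0.0002 turn units [-0.005  -0.0023  0.0046]
(35, -132, 85) -> [ 0.435 -0.237  1.213]
```

jog_arm --pt "0 0.22 -0.12 0.3 0 0 0" --pt "0 0.435 -0.237 0.6 0 0 0" --pt "0 0.435 -0.237 0.9 0 0 0" --pt "0 0.435 -0.237 1 0 0 0" --pt "0 0.435 -0.237 1 0 0 0" --pt "0 0.435 -0.237 1 0 0 0"

```text
time: 3.1
tcp_pos: [0.6653, -0.1792, 0.1858]
tool_rot: [0.0, 0.999, 0.045, 0.001]
force: [0.2, -0.2, 0.9]
finger_gap: 0.0002
finger_force: 0.0
```

```bash
python3 go.py "(35,-132,85)" "(35,-132,67)"; python3 - <<'E'
from h import *
c=cam("top"); cv2.imwrite("pics/top1z.png",cv2.resize(c["image"][100:300,220:420],None,fx=2.5,fy=2.5))
E
```

```text
t 3.1 tip in tray mm [  30.6 -141.4  112.8] F [ 0.18 -0.18  0.9 ] gap 0.0002 turn units [ 0.0014 -0.0023 -0.0096]
(35, -132, 85) -> [ 0.036 -0.079  0.232]
(35, -132, 67) -> [ 0.036 -0.079  0.382]
```

View pics/top1z.png

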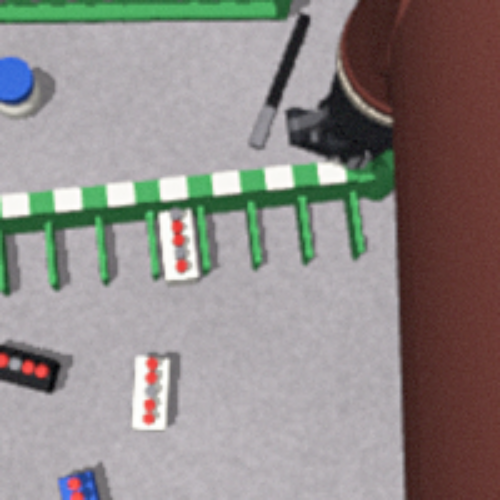

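The top view shows the gripper over the right-hand end of the rail, next to the tall post, with pads 6 and 5 clear at about (278,178) and (226,183). The carrier hasn't moved.

jog_arm --pt "0 0.036 -0.079 0.12 0 0 0" --pt "0 0.036 -0.079 0.23 0 0 0" --pt "0 0.036 -0.079 0.23 0 0 0" --pt "0 0.036 -0.079 0.23 0 0 0"

```text
time: 3.55
tcp_pos: [0.6681, -0.1681, 0.1557]
tool_rot: [-0.0, 0.999, 0.046, -0.001]
force: [0.0, -0.2, 0.6]
finger_gap: -0.0002
finger_force: 0.0
```

```bash
python3 go.py "(35,-132,67)" "(35,-132,64)"
```

```text
t 3.55 tip in tray mm [  34.4 -130.6   82.7] F [-0.01 -0.15  0.56] gap -0.0002 turn units [-0.0004  0.0016 -0.0077]
(35, -132, 67) -> [0.005 0.012 0.131]
(35, -132, 64) -> [0.005 0.012 0.156]
```

jog_arm --pt "0 0.005 0.01 0.05 0 0 0" --pt "0 0.005 0.01 0.1 0 0 0" --pt "0 0.005 0.01 0.125 0 0 0" --pt "0 0.005 0.01 0.14 0 0 0" --pt "0 0.005 0.01 0.14 0 0 0" --pt "0 0.005 0.01 0.14 0 0 0"

```text
time: 4.15
tcp_pos: [0.6692, -0.1693, 0.1397]
tool_rot: [-0.0, 0.999, 0.046, 0.0]
force: [-0.4, -0.8, 0.0]
finger_gap: -0.0001
finger_force: 0.0
```

jog_arm --pt "0 0 0 0.01 0 0 0" --pt "0 0 0 0.01 0 0 0" --pt "0 0 0 0.01 0 0 0"

```text
time: 4.45
tcp_pos: [0.6691, -0.1693, 0.1384]
tool_rot: [-0.0, 0.999, 0.046, 0.0]
force: [-0.5, 0.7, 0.4]
finger_gap: -0.0002
finger_force: 0.0
```

jog_arm --pt "0 0 0 0.01 0 0 0" --pt "0 0 0 0.01 0 0 0" --pt "0 0 0 0.01 0 0 0"

```text
time: 4.75
tcp_pos: [0.6693, -0.1693, 0.1378]
tool_rot: [0.0, 0.999, 0.046, 0.0]
force: [-1.9, 0.2, 5.7]
finger_gap: -0.0
finger_force: 2.7
```

jog_arm --pt "0 0 0 0.01 0 0 0" --pt "0 0 0 0.01 0 0 0" --pt "0 0 0 0.01 0 0 0"

```text
time: 5.05
tcp_pos: [0.6693, -0.1693, 0.1378]
tool_rot: [0.0, 0.999, 0.046, 0.0]
force: [-5.4, 0.8, 13.6]
finger_gap: -0.0002
finger_force: 6.8
```

jog_arm --pt "0 0 -0.04 -0.003 0 0 0" --pt "0 0 -0.08 -0.003 0 0 0" --pt "0 0 -0.12 -0.003 0 0 0" --pt "0 0 -0.16 -0.003 0 0 0" --pt "0 0 -0.2 -0.003 0 0 0" --pt "0 0 -0.24 -0.003 0 0 0" --pt "0 0 -0.28 -0.003 0 0 0" --pt "0 0 -0.32 -0.003 0 0 0" --pt "0 0 -0.36 -0.003 0 0 0" --pt "0 0 -0.365 -0.003 0 0 0"

```text
time: 6.05
tcp_pos: [0.666, -0.1268, 0.1378]
tool_rot: [0.001, 0.999, 0.046, 0.001]
force: [1.6, -5.2, 7.4]
finger_gap: 0.0002
finger_force: 3.3
```

```bash
python3 go.py "(35,-88,65)" "(35,-44,65)"
```

```text
t 6.05 tip in tray mm [ 36.4 -89.3  64.8] F [ 1.04 -5.31  7.39] gap 0.0002 turn units [ 0.003  -0.0036 -0.0088]
(35, -88, 65) -> [-0.012 -0.011 -0.001]
(35, -44, 65) -> [-0.015 -0.378 -0.002]
```

On pad 6 with 7 N. Continuing to pad 5.

jog_arm --pt "0 0 -0.04 0 0 0 0" --pt "0 0 -0.08 0 0 0 0" --pt "0 -0.003 -0.12 0 0 0 0" --pt "0 -0.003 -0.16 0 0 0 0" --pt "0 -0.005 -0.2 0 0 0 0" --pt "0 -0.005 -0.24 0 0 0 0" --pt "0 -0.01 -0.28 0 0 0 0" --pt "0 -0.01 -0.32 0 0 0 0" --pt "0 -0.01 -0.355 0 0 0 0" --pt "0 -0.01 -0.365 0 0 0 0"

```text
time: 7.05
tcp_pos: [0.6609, -0.0835, 0.1378]
tool_rot: [0.001, 0.999, 0.046, 0.001]
force: [-0.1, -4.8, 7.1]
finger_gap: 0.0002
finger_force: 3.4
```

```bash
python3 go.py "(35,-44,65)" "(35,-44,100)"
```

```text
t 7.05 tip in tray mm [ 35.6 -45.7  64.8] F [-0.57 -4.8   7.07] gap 0.0002 turn units [ 0.0031 -0.0036 -0.009 ]
(35, -44, 65) -> [-0.005 -0.014 -0.002]
(35, -44, 100) -> [-0.004 -0.013 -0.293]
```

jog_arm --pt "0 0 0 -0.15 0 0 0" --pt "0 0 0 -0.4 0 0 0" --pt "0 -0.2 -0.14 -0.4 0 0 0.17" --pt "0 -0.4 -0.28 -0.4 0 0 0.34" --pt "0.25 -0.6 -0.42 -0.4 0 0 0.51" --pt "0.25 -0.8 -0.56 -0.4 0 0 0.68" --pt "0.25 -0.95 -0.7 -0.4 0 0 0.85" --pt "0.25 -0.95 -0.8 -0.4 0 0 0.99" --pt "0.25 -0.95 -0.8 -0.4 0 0 0.99"

```text
time: 7.95
tcp_pos: [0.5372, 0.0048, 0.1847]
tool_rot: [-0.0, 0.942, -0.336, 0.0]
force: [0.2, -0.7, 0.1]
finger_gap: 0.0211
finger_force: 0.0
```

```bash
python3 go.py "(-132,78,90)"; python3 -c "
from rig import get_obs;print(get_obs()['joint_pos'])"
```

```text
t 7.95 tip in tray mm [-78.9  54.3 111.7] F [ 0.12 -0.67  0.06] gap 0.0211 turn units [-9.000e-04 -8.000e-04 -9.968e-01]
(-132, 78, 90) -> [-0.453  0.172  0.181]
[ 0.11268817  0.21570535 -0.22865796  1.87371577  0.05529664  1.05745483
 -2.39314454]
```

jog_arm --pt "0.25 -0.15 0.06 0 0 0 -0.18" --pt "0.25 -0.3 0.12 0 0 0 -0.36" --pt "0.25 -0.45 0.17 0 0 0 -0.54" --pt "0.25 -0.45 0.17 0 0 0 -0.72" --pt "0.25 -0.45 0.17 0 0 0 -0.9" --pt "0.25 -0.45 0.17 0 0 0 -1"

```text
time: 8.55
tcp_pos: [0.4833, 0.0205, 0.1845]
tool_rot: [0.0, 0.999, 0.054, 0.0]
force: [0.7, -0.8, 0.5]
finger_gap: 0.0216
finger_force: 0.0
```

jog_arm --pt "0.25 0 0 0 0 0 -0.18" --pt "0.25 0 0 0 0 0 -0.36" --pt "0.25 0 0 0 0 0 -0.54" --pt "0.25 0 0 0 0 0 -0.72" --pt "0.25 0 0 0 0 0 -0.9" --pt "0.25 0 0 0 0 0 -1"

```text
time: 9.15
tcp_pos: [0.4833, 0.0205, 0.1843]
tool_rot: [0.0, 0.902, 0.432, 0.0]
force: [0.2, -0.2, 0.7]
finger_gap: 0.0214
finger_force: 0.0
```

jog_arm --pt "0.25 0 0 0 0 0 -0.18" --pt "0.25 0 0 0 0 0 -0.36" --pt "0.25 0 0 0 0 0 -0.54" --pt "0.25 0 0 0 0 0 -0.72" --pt "0.25 0 0 0 0 0 -0.9" --pt "0.25 0 0 0 0 0 -1" --pt "0.25 0 0 0 0 0 -1"

```text
time: 9.85
tcp_pos: [0.4833, 0.0206, 0.1843]
tool_rot: [0.0, 0.67, 0.743, 0.0]
force: [0.5, -0.9, 0.5]
finger_gap: 0.0216
finger_force: 0.0
```

```bash
python3 go.py "(-132,78,70)" "(-132,78,5)"; python3 -c "
from rig import get_obs;print(get_obs()['joint_pos'])"
```

```text
t 9.85 tip in tray mm [-130.9   75.3  111.3] F [ 0.39 -0.91  0.46] gap 0.0216 turn units [ 1.0000e-04 -3.0000e-04  2.0064e+00]
(-132, 78, 70) -> [ 0.023 -0.009  0.344]
(-132, 78, 5) -> [ 0.023 -0.009  0.886]
[ 0.26415161  0.12666434 -0.42181718  1.98599809  0.0599268   1.04049912
 -0.08143013]
```

jog_arm --pt "0.25 0.023 -0.009 0.2 0 0 0.006" --pt "0.25 0.023 -0.009 0.4 0 0 0.006" --pt "0.25 0.023 -0.009 0.6 0 0 0.006" --pt "0.25 0.023 -0.009 0.75 0 0 0.006" --pt "0.25 0.023 -0.009 0.85 0 0 0.006" --pt "0.25 0.023 -0.009 0.885 0 0 0.006" --pt "0.25 0.023 -0.009 0.885 0 0 0.006"

```text
time: 10.55
tcp_pos: [0.4815, 0.0238, 0.078]
tool_rot: [-0.0, 0.673, 0.74, -0.0]
force: [0.2, -0.1, 0.9]
finger_gap: 0.0214
finger_force: 0.0
```

```bash
python3 go.py "(-132,-16,5)"; python3 - <<'E'
from h import *
c=cam("scene"); cv2.imwrite("pics/s2z.png",cv2.resize(c["image"][130:280,180:400],None,fx=3,fy=3))
E
```

```text
t 10.55 tip in tray mm [-132.4   78.7    5. ] F [ 0.18 -0.08  0.93] gap 0.0214 turn units [-6.0000e-04  3.0000e-04  1.9957e+00]
(-132, -16, 5) -> [-0.79   0.006 -0.   ]
```

View pics/s2z.png

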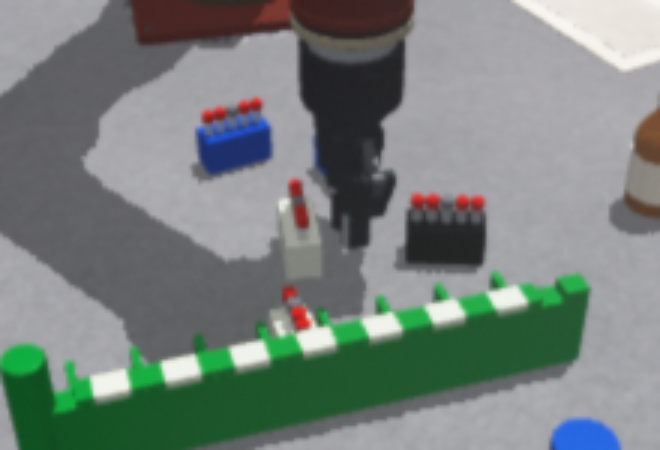

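The scene view (3x zoom) shows the fingertips at (352,240), just beside the white carrier at (300,240) and clear of the black look-alike at (445,235). Now I'll push it sideways slowly.

jog_arm --pt "0.25 -0.035 0 0 0 0 0" --pt "0.25 -0.07 0 0 0 0 0" --pt "0.25 -0.1 0 0 0 0 0" --pt "0.25 -0.13 0 0 0 0 0" --pt "0.25 -0.16 0 0 0 0 0" --pt "0.25 -0.19 0 0 0 0 0" --pt "0.25 -0.22 0 0 0 0 0" --pt "0.25 -0.25 0 0 0 0 0" --pt "0.25 -0.28 0 0 0 0 0" --pt "0.25 -0.3 0 0 0 0 0"

```text
time: 11.6
tcp_pos: [0.485, -0.0122, 0.0781]
tool_rot: [0.0, 0.673, 0.74, 0.0]
force: [-0.4, 1.0, 1.4]
finger_gap: 0.0212
finger_force: 0.8
```

```bash
python3 go.py "(-132,-14,5)"; python3 - <<'E'
from h import *
c=cam("scene"); cv2.imwrite("pics/s3z.png",cv2.resize(c["image"][150:270,200:380],None,fx=3,fy=3))
E
```

```text
t 11.6 tip in tray mm [-132.5   42.5    5.1] F [-0.25  1.01  1.44] gap 0.0212 turn units [ 1.0000e-04 -2.0000e-04  1.9957e+00]
(-132, -14, 5) -> [-0.471  0.005  0.001]
```

View pics/s3z.png

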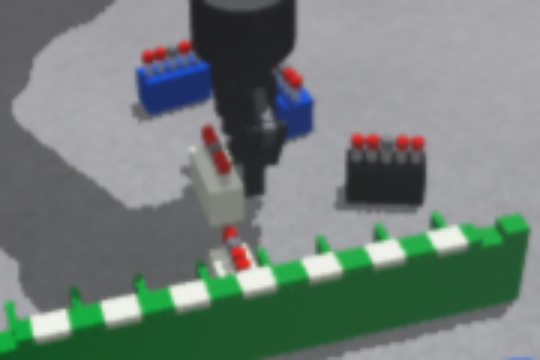

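The carrier at (217,180) is upright and has squared up against the fingers. I'll keep pushing.

jog_arm --pt "0.25 -0.03 0 0 0 0 0" --pt "0.25 -0.06 0 0 0 0 0" --pt "0.25 -0.09 0 0 0 0 0" --pt "0.25 -0.12 0 0 0 0 0" --pt "0.25 -0.15 0 0 0 0 0" --pt "0.25 -0.18 0 0 0 0 0" --pt "0.25 -0.21 0 0 0 0 0" --pt "0.25 -0.24 0 0 0 0 0" --pt "0.25 -0.27 0 0 0 0 0" --pt "0.25 -0.3 0 0 0 0 0"

```text
time: 12.65
tcp_pos: [0.4884, -0.048, 0.0781]
tool_rot: [0.0, 0.673, 0.74, 0.0]
force: [-0.7, 2.2, 1.2]
finger_gap: 0.0213
finger_force: 1.1
```

jog_arm --pt "0.25 -0.03 0 0 0 0 0" --pt "0.25 -0.06 0 0 0 0 0" --pt "0.25 -0.09 0 0 0 0 0" --pt "0.25 -0.12 0 0 0 0 0" --pt "0.25 -0.15 0 0 0 0 0" --pt "0.25 -0.17 0 0 0 0 0" --pt "0.25 -0.17 0 0 0 0 0"

```text
time: 13.35
tcp_pos: [0.4902, -0.0686, 0.078]
tool_rot: [0.0, 0.673, 0.74, -0.0]
force: [0.3, -0.7, 0.5]
finger_gap: 0.0215
finger_force: 0.0
```

```bash
python3 go.py; cat > car.py <<'E'
from fit import *
# carrier pose: match white top rim + sides by silhouette overlap of block (tubes ignored) in given cameras
def sil(c,p):
    q=[[sx*.03,sy*.014,z] for sx in(-1,1) for sy in(-1,1) for z in(0,.034)]
    h=cv2.convexHull(proj(c,T(p,q)).astype(np.float32)); m=np.zeros(c["image"].shape[:2],np.uint8)
    cv2.fillConvexPoly(m,np.round(h*16).astype(np.int32),1,shift=4); return m
def run(names,guess):
    P=np.array([.621,-.0415,.0985]); 
    for n in names:
        c=cam(n); 
        for r in outline_of(n,"carrier"):
            m=r["mask"].astype(np.uint8)
            if m.sum()<30 or (whites(c)[0]&m).sum()/m.sum()<.15: continue
            w=onz(c,r["centre"],.03); co,si=np.cos(P[2]),np.sin(P[2])
            d=w[:2]-P[:2]; t=[co*d[0]+si*d[1],-si*d[0]+co*d[1]]
            ct=max(cv2.findContours(m,0,2)[0],key=cv2.contourArea); bp=cv2.boxPoints(cv2.minAreaRect(ct))
            B=[]
            for q in bp:
                d=onz(c,q,.034)[:2]-P[:2]; B.append(np.round(1e3*np.array([co*d[0]+si*d[1],-si*d[0]+co*d[1]])).tolist())
            print(n,round(r["confidence"],2),"tray mm",np.round(1e3*np.array(t),1),B)
        cv2.imwrite(f"pics/{n}_{guess}.png",cv2.resize(c["image"][140:290,200:400],None,fx=3,fy=3))
import sys; run(sys.argv[2:],sys.argv[1])
E
python3 car.py a scene top
```

```text
t 13.35 tip in tray mm [-132.8  -14.1    5. ] F [ 0.27 -0.74  0.54] gap 0.0215 turn units [1.0000e-04 5.0000e-04 1.9952e+00]
scene 0.61 tray mm [-184.2 -246.3] [[-238.0, -285.0], [-218.0, -199.0], [-138.0, -202.0], [-157.0, -282.0]]
```

jog_arm --pt "0.25 0.04 0 0 0 0 0" --pt "0.25 0.1 0 0 0 0 0" --pt "0.25 0.1 0 -0.3 0 0 0" --pt "0.25 0.1 0 -0.6 0 0 0" --pt "0 0.1 0 -0.9 0 0 0" --pt "0 0 -0.2 -0.9 0 0 0.19" --pt "0 -0.1 -0.4 -0.9 0 0 0.38" --pt "0 -0.2 -0.4 -0.9 0 0 0.57" --pt "0 -0.25 -0.43 -0.9 0 0 0.76" --pt "0 -0.25 -0.43 -0.9 0 0 0.95"

```text
time: 14.55
tcp_pos: [0.4413, -0.1032, 0.1861]
tool_rot: [0.0, 0.898, 0.441, -0.0]
force: [-0.3, 0.6, 0.3]
finger_gap: 0.0001
finger_force: 0.0
```

jog_arm --pt "0 0 0 0 0 0 0.24" --pt "0 0 0 0 0 0 0.43" --pt "0 0 0 0 0 0 0.62" --pt "0 0 0 0 0 0 0.81" --pt "0 0 0 0 0 0 1" --pt "0 0 0 0 0 0 1"

```text
time: 15.15
tcp_pos: [0.4417, -0.1021, 0.186]
tool_rot: [-0.0, 0.998, 0.065, -0.0]
force: [0.2, -0.4, -0.4]
finger_gap: -0.0
finger_force: 0.0
```

```bash
python3 go.py "(-185,-44,100)"; python3 car.py b scene top
```

```text
t 15.15 tip in tray mm [-184.4  -42.6  113. ] F [ 0.13 -0.4  -0.45] gap -0.0 turn units [-0.      0.0001  0.0398]
(-185, -44, 100) -> [-0.005  0.011  0.109]
scene 0.85 tray mm [-100.3  -42.2] [[-169.0, -56.0], [-175.0, -23.0], [-63.0, -30.0], [-59.0, -59.0]]
```

View pics/scene_b.png

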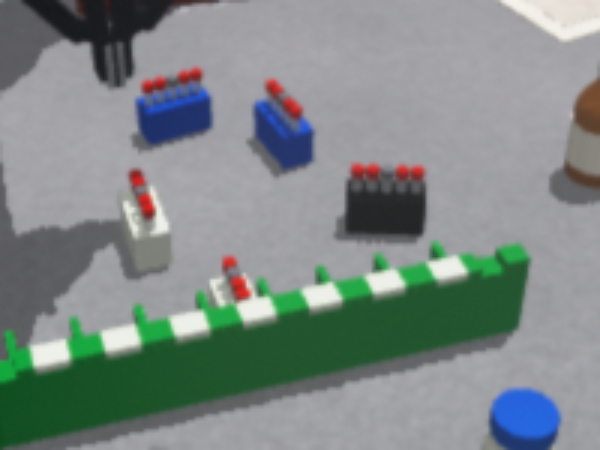

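```bash
cat > fc.py <<'E'
from fit import *
from scipy.optimize import minimize
PT={"scene":[.6219,-.0424,.0972],"top":[.6196,-.0407,.0987]}
def sil(c,p,S=8):
    m=np.zeros((420,560),np.uint8)
    for hx,hy,z0,z1 in((.03,.014,0,.034),(.027,.005,.034,.054)):
        q=[[sx*hx,sy*hy,z] for sx in(-1,1) for sy in(-1,1) for z in(z0,z1)]
        cv2.fillConvexPoly(m,np.round(cv2.convexHull(proj(c,T(p,q)).astype(np.float32))*16).astype(np.int32),255,lineType=cv2.LINE_AA,shift=4)
    return m/255.
def fit(n,near):
    c=cam(n); P=PT[n]; co,si=np.cos(P[2]),np.sin(P[2])
    for r in outline_of(n,"carrier"):
        m=r["mask"].astype(np.uint8)
        if m.sum()<30 or (whites(c)[0]&m).sum()/m.sum()<.1: continue
        def f(v):
            w=T(P,[[v[0]/1e3,v[1]/1e3,0]])[0]; s=sil(c,[w[0],w[1],P[2]+v[2]/100]); return 1-np.minimum(s,m).sum()/np.maximum(s,m).sum()
        o=min((minimize(f,[near[0],near[1],a],method="Nelder-Mead",options=dict(initial_simplex=np.array([[near[0]+dx,near[1]+dy,a+da] for dx,dy,da in((0,0,0),(12,0,0),(0,12,0),(0,0,10))]))) for a in(-8,0,8)),key=lambda o:o.fun)
        print(n,round(r["confidence"],2),"tray x,y mm, yaw 0.01rad",np.round(o.x,1),"iou",round(1-o.fun,2))
if __name__=="__main__":
    import sys
    for n in sys.argv[3:]: fit(n,[float(sys.argv[1]),float(sys.argv[2])])
E
python3 fc.py -132 -40 scene
```

```text
scene 0.55 tray x,y mm, yaw 0.01rad [-129.3  -39.6  -10.9] iou 0.81
```

```bash
python3 - <<'E'
from fc import *
c=cam("scene"); P=PT["scene"]; out=[]
for v in((-129.3,-39.6,-.109),(-131,-40,0)):
    w=T(P,[[v[0]/1e3,v[1]/1e3,0]])[0]; x0,y0=225,180
    a=cv2.resize(c["image"][y0:y0+75,x0:x0+48],None,fx=8,fy=8,interpolation=cv2.INTER_CUBIC)
    q=[[sx*.03,sy*.014,z] for z in(0,.034) for sx,sy in((-1,-1),(1,-1),(1,1),(-1,1))]
    u=((proj(c,T([w[0],w[1],P[2]+v[2]],q))-[x0,y0]+.5)*8).astype(int)
    for k in(0,4): cv2.polylines(a,[u[k:k+4].reshape(-1,1,2)],True,(255,0,255) if k else (255,160,0),1)
    out.append(a)
cv2.imwrite("pics/ov.png",np.hstack(out))
E
```

```text
(no output)
```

View pics/ov.png

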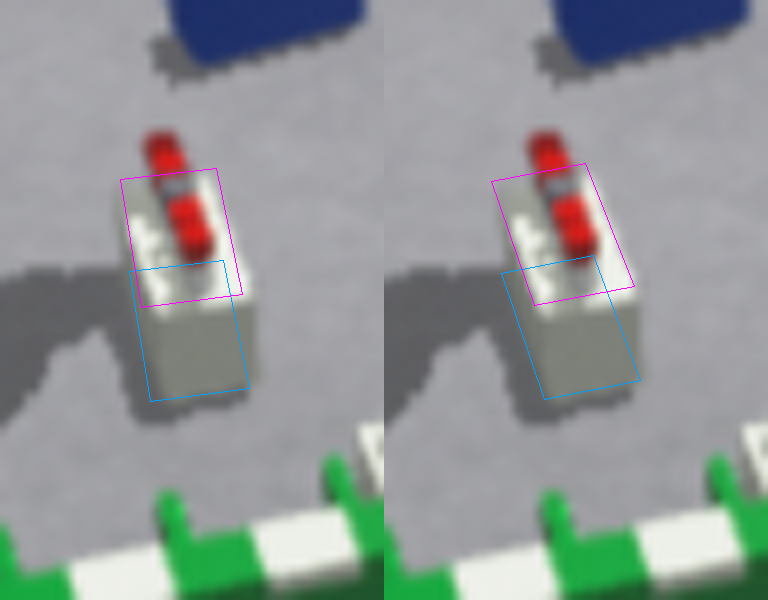

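The overlay puts the carrier at about tray (-129,-41), upright and almost square to the lanes (yaw ≈ -0.02). The right-hand model (yaw 0) matches. Next I'll go down behind it and push it forward with a slight drift to the right.

jog_arm --pt "0 0.02 -0.012 0.1 0 0 0.04" --pt "0 0.02 -0.012 0.3 0 0 0.04" --pt "0 0.02 -0.012 0.5 0 0 0.04" --pt "0 0.02 -0.012 0.65 0 0 0.04" --pt "0 0.02 -0.012 0.78 0 0 0.04" --pt "0 0.02 -0.012 0.87 0 0 0.04" --pt "0 0.02 -0.012 0.87 0 0 0.04"

```text
time: 16.2
tcp_pos: [0.4432, -0.1009, 0.0806]
tool_rot: [-0.0, 0.999, 0.052, -0.001]
force: [-0.4, -0.5, -0.7]
finger_gap: -0.0
finger_force: 0.0
```

```bash
python3 go.py "(-160,-41,8)" "(-90,-44,8)" "(-50,-44,8)"
```

```text
t 16.2 tip in tray mm [-182.8  -41.6    7.6] F [-0.44 -0.5  -0.72] gap -0.0 turn units [-0.0011  0.0027  0.0064]
(-160, -41, 8) -> [ 0.19  -0.004 -0.004]
(-90, -44, 8) -> [ 0.773  0.024 -0.005]
(-50, -44, 8) -> [ 1.107  0.026 -0.006]
```

jog_arm --pt "0 0.05 0 0 0 0 0.006" --pt "0 0.1 0 0 0 0 0.006" --pt "0 0.14 0 0 0 0 0.006" --pt "0 0.18 0 0 0 0 0.006" --pt "0 0.22 0.004 0 0 0 0.006" --pt "0 0.26 0.008 0 0 0 0.006" --pt "0 0.3 0.012 0 0 0 0.006" --pt "0 0.34 0.016 0 0 0 0.006" --pt "0 0.38 0.02 0 0 0 0.006" --pt "0 0.42 0.024 0 0 0 0.006"

```text
time: 17.2
tcp_pos: [0.4948, -0.0987, 0.0817]
tool_rot: [-0.0, 0.999, 0.049, -0.0]
force: [-1.2, -0.0, 1.3]
finger_gap: -0.0
finger_force: 0.7
```

jog_arm --pt "0 0.04 0.003 0 0 0 0" --pt "0 0.08 0.006 0 0 0 0" --pt "0 0.12 0.009 0 0 0 0" --pt "0 0.16 0.012 0 0 0 0" --pt "0 0.2 0.012 0 0 0 0" --pt "0 0.2 0.012 0 0 0 0"

```text
time: 17.8
tcp_pos: [0.5193, -0.0976, 0.0818]
tool_rot: [-0.0, 0.999, 0.049, 0.0]
force: [0.1, -0.2, 0.3]
finger_gap: -0.0001
finger_force: 0.0
```

```bash
python3 go.py "(-60,-44,8)"; python3 - <<'E'
from fc import *
c=cam("scene"); P=PT["scene"]; v=(-68,-44,0)
w=T(P,[[v[0]/1e3,v[1]/1e3,0]])[0]; x0,y0=215,185
a=cv2.resize(c["image"][y0:y0+75,x0:x0+75],None,fx=8,fy=8,interpolation=cv2.INTER_CUBIC); b=a.copy()
q=[[sx*.03,sy*.014,z] for z in(0,.034) for sx,sy in((-1,-1),(1,-1),(1,1),(-1,1))]
u=((proj(c,T([w[0],w[1],P[2]+v[2]],q))-[x0,y0]+.5)*8).astype(int)
for k in(0,4): cv2.polylines(a,[u[k:k+4].reshape(-1,1,2)],True,(255,0,255) if k else (255,160,0),1)
cv2.imwrite("pics/ov2.png",a)
E
```

```text
t 17.8 tip in tray mm [-106.7  -45.8    8.8] F [ 0.03 -0.23  0.33] gap -0.0001 turn units [-0.0001 -0.0013  0.0003]
(-60, -44, 8) -> [ 0.39  -0.015  0.007]
```

View pics/ov2.png

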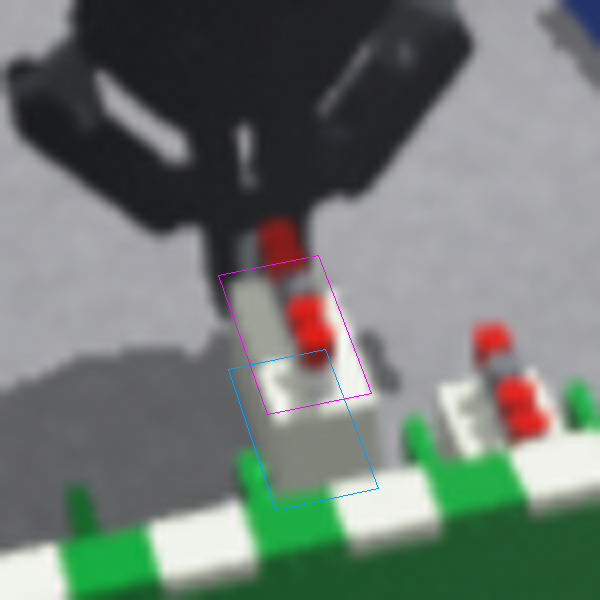

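The carrier is upright and centred between its lane's divider noses at (250,460) and (418,425), about to enter. I'll push straight on.

jog_arm --pt "0 0.03 0 0 0 0 0" --pt "0 0.06 0 0 0 0 0" --pt "0 0.09 0 0 0 0 0" --pt "0 0.12 0 0 0 0 0" --pt "0 0.15 0 0 0 0 0" --pt "0 0.18 0 0 0 0 0" --pt "0 0.21 0 0 0 0 0" --pt "0 0.24 0 0 0 0 0" --pt "0 0.27 0 0 0 0 0" --pt "0 0.3 0 0 0 0 0"

```text
time: 18.85
tcp_pos: [0.5545, -0.0942, 0.0817]
tool_rot: [-0.0, 0.999, 0.049, 0.0]
force: [-0.2, -0.3, -1.1]
finger_gap: 0.0
finger_force: 0.3
```

jog_arm --pt "0 0.03 0 0 0 0 0" --pt "0 0.06 0 0 0 0 0" --pt "0 0.09 0 0 0 0 0" --pt "0 0.12 0 0 0 0 0" --pt "0 0.15 0 0 0 0 0" --pt "0 0.15 0 0 0 0 0"

```text
time: 19.45
tcp_pos: [0.5727, -0.0924, 0.0818]
tool_rot: [-0.0, 0.999, 0.049, 0.0]
force: [-0.9, 0.1, 0.7]
finger_gap: -0.0002
finger_force: 0.0
```

```bash
python3 go.py "(-45,-45,8)"
```

```text
t 19.45 tip in tray mm [-53.  -45.9   8.8] F [-0.86  0.17  0.73] gap -0.0002 turn units [-0.0001 -0.0008  0.0002]
(-45, -45, 8) -> [ 0.067 -0.007  0.007]
```

Now small steps until the force rises against the back wall.

jog_arm --pt "0 0.02 0 0 0 0 0" --pt "0 0.04 0 0 0 0 0" --pt "0 0.05 0 0 0 0 0" --pt "0 0.05 0 0 0 0 0"

```text
time: 19.85
tcp_pos: [0.5784, -0.0919, 0.0817]
tool_rot: [-0.0, 0.999, 0.049, 0.0]
force: [0.7, -0.3, -0.1]
finger_gap: -0.0001
finger_force: 0.0
```

jog_arm --pt "0 0.008 0 0 0 0 0" --pt "0 0.016 0 0 0 0 0" --pt "0 0.016 0 0 0 0 0"

```text
time: 20.15
tcp_pos: [0.5801, -0.0917, 0.0817]
tool_rot: [-0.0, 0.999, 0.049, 0.0]
force: [-1.2, -0.8, 1.4]
finger_gap: 0.0
finger_force: 0.4
```

jog_arm --pt "0 0.008 0 0 0 0 0" --pt "0 0.016 0 0 0 0 0" --pt "0 0.016 0 0 0 0 0"

```text
time: 20.45
tcp_pos: [0.5808, -0.0917, 0.0814]
tool_rot: [-0.0, 0.999, 0.049, -0.001]
force: [-6.5, 1.0, 5.0]
finger_gap: -0.0004
finger_force: 2.2
```

```bash
python3 go.py
```

```text
t 20.45 tip in tray mm [-45.  -46.    8.4] F [-6.41  1.67  5.05] gap -0.0004 turn units [-0.0002  0.0036 -0.0003]
```

Force rose at tip x = -45 mm, which is where home should be. I'll retreat, lift and look.

jog_arm --pt "0 -0.03 0 0 0 0 0" --pt "0 -0.1 0 0 0 0 0" --pt "0 -0.25 0 0 0 0 0" --pt "0 -0.35 0 -0.15 0 0 0" --pt "0 -0.35 0 -0.5 0 0 0" --pt "0 -0.35 0 -0.8 0 0 0" --pt "0 -0.35 0.4 -1 0 0 0" --pt "0 -0.35 0.7 -1 0 0 0" --pt "0 -0.35 1 -1 0 0 0"

```text
time: 21.35
tcp_pos: [0.5522, -0.2171, 0.2034]
tool_rot: [0.001, 0.999, 0.049, 0.002]
force: [0.8, 0.2, 1.0]
finger_gap: 0.0003
finger_force: 0.0
```

jog_arm --pt "0 0 0.4 0 0 0 0" --pt "0 0 0.7 0 0 0 0" --pt "0 0 1 0 0 0 0" --pt "0 0 1 0 0 0 0"

```text
time: 21.75
tcp_pos: [0.5619, -0.3408, 0.2013]
tool_rot: [0.001, 0.999, 0.046, -0.0]
force: [-0.8, -0.2, -1.1]
finger_gap: -0.0001
finger_force: 0.0
```

```bash
python3 go.py; python3 fc.py -5 -44 top; python3 - <<'E'
from h import *
a=cam("top")["image"][140:240,200:400]; b=cam("scene")["image"][180:280,190:390]
cv2.imwrite("pics/fin.png",np.vstack([cv2.resize(i,None,fx=2.9,fy=2.9) for i in(a,b)]))
E
```

```text
t 21.75 tip in tray mm [ -88.3 -292.   128.3] F [-0.82 -0.12 -1.11] gap -0.0001 turn units [ 0.0037  0.0008 -0.0088]
top 0.92 tray x,y mm, yaw 0.01rad [ -4.6 -42.3  -3.6] iou 0.86
```

View pics/fin.png

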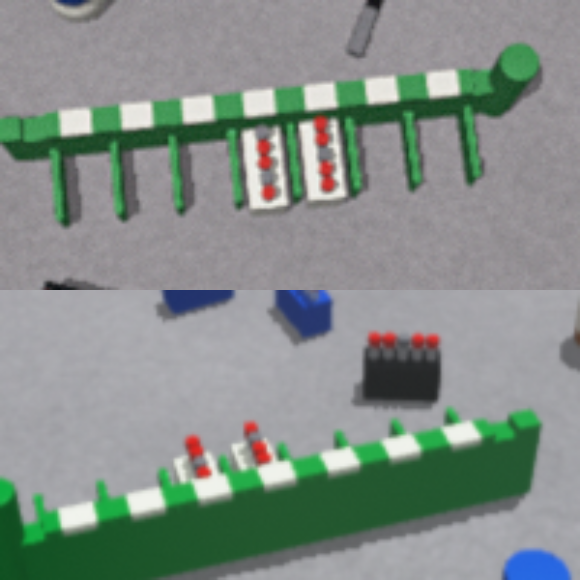

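The carrier at (323,160) is home and upright in the third lane from the tall post, measured at tray (-4.6,-42.3). The parked carrier at (266,170) hasn't moved, and the arm is clear of everything.

```bash
python3 -c "
from rig import sign_off; print(sign_off())"
```

```text
the job is handed in; nothing more can be done
None
```

I slid a fingertip along the rail over the inserts of lanes 1, 2 and 3 from the tall post, pushed the white carrier home and upright in lane 3, and handed the job in at about 22 s; the verdict wasn't shown.

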